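# Prime three filament feeders in colour order

### The job

Ready the feeders for a three-colour print: with your fingertips, lightly press the orange key, then the blue key, then the white key, each all the way down so that it stays down. Leave the green key up, keep every feeder standing where it is, and do not disturb the printed parts or the other things on the bench.

Things in the scene. Friction and masses are not known exactly. Their poses are not given: they have to be found in the camera images.
- feeder_orange: loose filament feeder, orange: a black box 100 x 64 mm on four 4 mm feet, its flat top 43 mm above the table, 0.6 to 1.3 kg, with an orange band round its sides and a round orange key on top. Origin: centre of its underside, on the table; x runs along its length, away from the key; z up.
- key_orange_top (a point): centre of the top face of the orange key: a plain round upright button 30 mm across, on the feeder's centre line 20 mm from its middle towards -x of the feeder. With the key up this point is 63 mm above the table and 20 mm above the feeder's top; it sinks with the key.
- key_orange (a joint): how far the orange key's stem is down, in m: starts at 0 to 0.002; 0.010 is fully down. The stem moves straight down against about 3 N and stays where it is left, it does not spring back. The cap you touch rides on it on soft rubber (1.5 N per mm, up to 8 mm, springs back), so the cap's top has to be pushed about 2 mm farther than the stem is to go; pushed 14 mm below its highest place the key is fully down and pushes back with about 6 N.
- feeder_blue: loose filament feeder, blue: a black box 100 x 64 mm on four 4 mm feet, its flat top 43 mm above the table, 0.6 to 1.3 kg, with a blue band round its sides and a round blue key on top. Origin: centre of its underside, on the table; x runs along its length, away from the key; z up.
- key_blue_top (a point): centre of the top face of the blue key: a plain round upright button 30 mm across, on the feeder's centre line 20 mm from its middle towards -x of the feeder. With the key up this point is 63 mm above the table and 20 mm above the feeder's top; it sinks with the key.
- key_blue (a joint): how far the blue key's stem is down, in m: starts at 0 to 0.002; 0.010 is fully down. The stem moves straight down against about 3 N and stays where it is left, it does not spring back. The cap you touch rides on it on soft rubber (1.5 N per mm, up to 8 mm, springs back), so the cap's top has to be pushed about 2 mm farther than the stem is to go; pushed 14 mm below its highest place the key is fully down and pushes back with about 6 N.
- feeder_white: loose filament feeder, white: a black box 100 x 64 mm on four 4 mm feet, its flat top 43 mm above the table, 0.6 to 1.3 kg, with a white band round its sides and a round white key on top. Origin: centre of its underside, on the table; x runs along its length, away from the key; z up.
- key_white_top (a point): centre of the top face of the white key: a plain round upright button 30 mm across, on the feeder's centre line 20 mm from its middle towards -x of the feeder. With the key up this point is 63 mm above the table and 20 mm above the feeder's top; it sinks with the key.
- key_white (a joint): how far the white key's stem is down, in m: starts at 0 to 0.002; 0.010 is fully down. The stem moves straight down against about 3 N and stays where it is left, it does not spring back. The cap you touch rides on it on soft rubber (1.5 N per mm, up to 8 mm, springs back), so the cap's top has to be pushed about 2 mm farther than the stem is to go; pushed 14 mm below its highest place the key is fully down and pushes back with about 6 N.
- feeder_green: loose filament feeder, green: a black box 100 x 64 mm on four 4 mm feet, its flat top 43 mm above the table, 0.6 to 1.3 kg, with a green band round its sides and a round green key on top. Origin: centre of its underside, on the table; x runs along its length, away from the key; z up. It is not part of this job.
- key_green_top (a point): centre of the top face of the green key: a plain round upright button 30 mm across, on the feeder's centre line 20 mm from its middle towards -x of the feeder. With the key up this point is 63 mm above the table and 20 mm above the feeder's top; it sinks with the key.
- key_green (a joint): how far the green key's stem is down, in m: starts at 0 to 0.002; 0.010 is fully down. The stem moves straight down against about 3 N and stays where it is left, it does not spring back. The cap you touch rides on it on soft rubber (1.5 N per mm, up to 8 mm, springs back), so the cap's top has to be pushed about 2 mm farther than the stem is to go; pushed 14 mm below its highest place the key is fully down and pushes back with about 6 N.
- print_tower: orange printed stepped tower, 44 mm square at the foot, 60 mm tall, loose; to be left alone. Origin: centre of its underside.
- print_pot: blue printed pot, open at the top, 64 mm across, 50 mm tall, loose; to be left alone. Origin: centre of its underside.
- print_gear: grey printed gear, 68 mm across and 14 mm thick, with a 24 mm hub rising to 44 mm, lying flat, loose; to be left alone. Origin: centre of its underside.
- glue_stick: white glue stick with a red cap, 33 mm across, 77 mm tall, standing, loose; to be left alone. Origin: centre of its underside.
- scraper: flat bed scraper (spatula) lying near the right edge of the work, loose; to be left alone. Origin: on its axis line, on the table.
- cleaner: clear bottle with a red cap, 66 mm across, 190 mm tall, standing to the left, loose; to be left alone. Origin: centre of its underside.
Not all that is in view belongs to the job. What is shaped like the feeder_white but turquoise or yellow is not meant.

How it is judged (in metres and radians):
On the way, in this order (a step that is already met when the one before it is completed fails the run):
1. the orange key is down (at least 7 mm) (value of joint key_orange above 0.007 m), for 0.2 s.
2. the blue key is down (at least 7 mm) (value of joint key_blue above 0.007 m), for 0.2 s.
3. the white key is down (at least 7 mm) (value of joint key_white above 0.007 m), for 0.2 s.
At the end, for the whole second after the job is handed in: The orange, blue and white keys are each at least 7 mm down of their 10 mm, the green key is less than 4 mm down, all four feeders stand flat and still on the table within 20 mm of where they began, and the printed parts, glue stick, scraper and bottle are within 20 mm of where they were (value of joint each of key_orange, key_blue, key_white above 0.007 m and value of joint key_green below 0.004 m and distance of each of feeder_orange, feeder_blue, feeder_white, feeder_green, print_tower, print_pot, print_gear, glue_stick, scraper, cleaner from where it was at the start of the episode below 0.02 m and height (world z) of each of feeder_orange, feeder_blue, feeder_white, feeder_green below 0.005 m and angle between each of feeder_orange, feeder_blue, feeder_white, feeder_green's own z axis and vertical below 0.08 rad and linear speed of each of feeder_orange, feeder_blue, feeder_white, feeder_green below 0.01 m/s and linear speed of each of print_tower, print_pot, print_gear, glue_stick, scraper, cleaner below 0.02 m/s); the robot touches nothing.
It fails at once if the green key is pressed (more than 4 mm down) (value of joint key_green above 0.004 m).
It fails at once if a key goes down (4 mm) before the one ahead of it in the order is down ((value of joint key_blue above 0.004 m and value of joint key_orange below 0.007 m) or (value of joint key_white above 0.004 m and value of joint key_blue below 0.007 m)).
It fails at once if a feeder or its key is pushed with more than 20 N (contact force between any of the fingers, the arm and feeder_orange above 20 N or contact force between any of the fingers, the arm and feeder_blue above 20 N or contact force between any of the fingers, the arm and feeder_white above 20 N or contact force between any of the fingers, the arm and feeder_green above 20 N).
It fails at once if a feeder is lifted (8 mm), tipped (0.15 rad) or shoved (20 mm) from its place (height (world z) of any of feeder_orange, feeder_blue, feeder_white, feeder_green above 0.008 m or angle between any of feeder_orange, feeder_blue, feeder_white, feeder_green's own z axis and vertical above 0.15 rad or distance of any of feeder_orange, feeder_blue, feeder_white, feeder_green from where it was at the start of the episode above 0.02 m).
It fails at once if a printed part, the glue stick, the scraper or the bottle is moved 20 mm or tipped over (distance of any of print_tower, print_pot, print_gear, glue_stick, scraper, cleaner from where it was at the start of the episode above 0.02 m or angle between any of print_tower, print_pot, print_gear, glue_stick, scraper, cleaner's own z axis and vertical above 0.3 rad).
It also fails if it takes over 48 s, if anything falls off the work surface, if the arm or the gripper's body presses on something with over 40 N, if the wrist force passes 120 N, or if a joint passes its speed limit or range.

### The arm

A 6-joint arm with a two-finger parallel gripper is mounted at the origin on the work surface. World frame = base frame: x ahead of the robot, y to its left, z up, the work surface at z = 0. Lengths are in mm, angles in rad, forces in N, time in s.
With the tool pointing down it reaches from about 300 to 775 mm from the base axis. Payload 14.6 kg.
Tool frame: the origin (TCP) lies on the centre line of the jaws, within the pads' length; the fingertips stand 19 mm ahead of it and the grasp point (between the pads) is the TCP (bot.tip_reach is the distance from the TCP to the fingertips, in mm); y points along the fingers, x is the direction in which the jaws open and shut, and the axes are right-handed (so a half turn about y gives the same grasp; the last joint's range is limited). The gripper opens to 85 mm and grips with 20 to 120 N. Pads are 22 mm wide; open, the fingers measure 114 mm over their backs; the gripper's body (76 mm by 85 mm) begins 54 mm behind the grasp point. The pads swing forward as they close: fully open they stand 13 mm farther back than shut.
Start: joints at [1.149, 0.3, 1.521, -0, 1.321, -0.067], TCP at [191.069, 515.735, 250.281] pointing down, gripper open.
Joint ranges: [-3.03, 3.03], [-0.79, 2.21], [0.23, 2.52], [-1.04, 4.18], [0, 3.07], [-2.55, 2.55]. Speed limits (rad/s): [2.22, 2.22, 2.57, 3.14, 3.14, 3.14].

### API

Orientations are given as a unit quaternion [w, x, y, z].
In Python, from rig import bot gives the robot as it stands. Calls block until the motion is done:
- bot.move_to(position, orientation): joint-space move of the TCP to a pose.
- bot.servo_line(position, attitude=None, speed=150, until_force=None): straight line of the TCP; attitude=None keeps the orientation; speed is the mean speed in mm/s. With until_force (N) it stops when the force on the tool has changed by that much, and returns True; else False.
- bot.move_joints(angles): joint-space move.
- bot.move_gripper(opening, grip_force=None): finger opening in mm; grip_force is the grip in N (None keeps the last); returns when the fingers have stopped.
- bot.dwell(seconds).
- bot.ik(position, orientation): joint angles nearest the present ones, or None.
- bot.read_state(): the state.
- bot.read_camera(name): name is "side" or "top"; returns a dict with "image" (384x512x3 uint8, blue, green, red), "depth" (384x512 float32, mm along the optical axis (not along the pixel's ray), 0 where there is no reading), "fovy" (degrees; the focal length in pixels is half the picture's height over the tangent of half this angle, whatever the lens; pixels are square), "cx", "cy" (the principal point, pixels), "k1" (the pictures are not rectified: a ray, as slopes to the right and down, at radius r is drawn at 1 + k1 r^2 times it, then the intrinsics apply), "eye" and "attitude" of the camera in the world. Camera axes: x right, y down, z forward; pixel columns grow to the right and rows downward; lengths in mm; the calibration is good to about 2 mm. A picture is of the moment at which its call begins.
A pose or a line that the arm cannot do raises bot.MotionError and nothing moves.
- bot.finish_job(): hands the job in, once; it reports no verdict.
The state is a dict: "clock": time; "joint_positions": joint angles; "qvel": joint speeds; "effort": joint torques, N m; "ee_pos": TCP position; "tool_rot": TCP orientation; "ft_force": force on the tool from outside, world axes, zero at the start; "moment": the same for the moment, N m; "grip_width": finger opening in mm.
Only numpy, scipy, OpenCV 4.12 (cv2) and the standard library are available. Lean on these libraries where they do the work, as an engineer would, in place of code of your own. Each camera call takes 0.05 s, during which the arm holds its last target.

## Working session

There is one attempt and no reset: what is moved stays moved. The work goes in short steps, each a Python script; the robot and the scene stay as the last script left them, time stands still between calls to the robot, and variables do not carry over. Pictures are saved under pics/ and viewed, and the job is handed in when it is done.

```bash
ls; mkdir -p pics; python3 - <<'E'
from rig import bot
import cv2,numpy as np,pickle
for n in("side","top"):
    c=bot.read_camera(n); cv2.imwrite(f"pics/{n}0.png",c["image"]); pickle.dump(c,open(f"{n}0.pkl","wb"))
    print(n,{k:c[k] for k in c if k not in("image","depth")},(c["depth"]>0).mean())
print(bot.read_state(),bot.tip_reach)
E
```

```text
pics
side {'fovy': 55.94280803279215, 'cx': 252.49184580818314, 'cy': 191.1647690055108, 'k1': -0.07336444789890897, 'eye': array([  63.71625231, -827.77833226,  736.93340949]), 'attitude': array([-0.45770136,  0.85702775, -0.21138968,  0.10642983])} 0.9959309895833334
top {'fovy': 50.512776633712974, 'cx': 252.97756478905808, 'cy': 189.8932271134231, 'k1': -0.08267332329248914, 'eye': array([ 224.58245863,   30.50044949, 1496.26725368]), 'attitude': array([-0.06289146,  0.7105825 , -0.69834295,  0.05860286])} 0.9960683186848959
{'clock': 0.1, 'joint_positions': array([ 1.14942631e+00,  3.00408120e-01,  1.52157437e+00,  5.45192368e-06,
        1.32066525e+00, -6.66120698e-02]), 'qvel': array([ 1.76224512e-03, -3.40748003e-04,  4.72169090e-04, -7.59721304e-05,
       -1.11331843e-03, -7.36910819e-04]), 'effort': array([ 2.74612130e-04, -5.44375885e+01, -3.62373126e+01, -1.69631920e-05,
        2.94737532e-03, -4.72856570e-06]), 'ee_pos': array([190.97464614, 515.5635721 , 249.75868198]), 'tool_rot': array([-0.58018947,  0.58057075,  0.40360855, -0.40424983]), 'ft_force': array([ 0.21080398, -0.48691555, -0.06735368]), 'moment': array([-0.03057069,  0.02486945,  0.006444  ]), 'grip_width': 85.67366192670765} 19.0
```

View pics/top0.png

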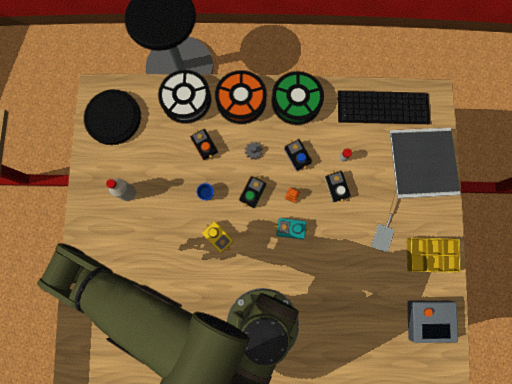

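View pics/side0.png

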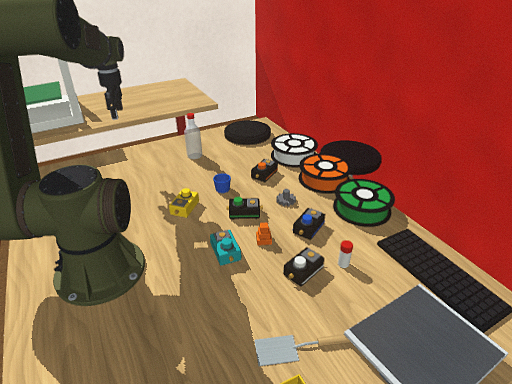

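The top view shows the keys at about orange (206,146), blue (301,158), white (341,189) and green (250,196). The yellow (217,235) and turquoise (291,228) boxes are decoys. I'll enlarge both views to confirm.

```bash
python3 - <<'E'
import cv2
a=cv2.imread("pics/top0.png")[120:220,180:370]; cv2.imwrite("pics/topc.png",cv2.resize(a,None,fx=4.2,fy=4.2,interpolation=cv2.INTER_CUBIC))
a=cv2.imread("pics/side0.png")[145:290,210:370]; cv2.imwrite("pics/sidec.png",cv2.resize(a,None,fx=4,fy=4,interpolation=cv2.INTER_CUBIC))
E
```

```text
(no output)
```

View pics/topc.png

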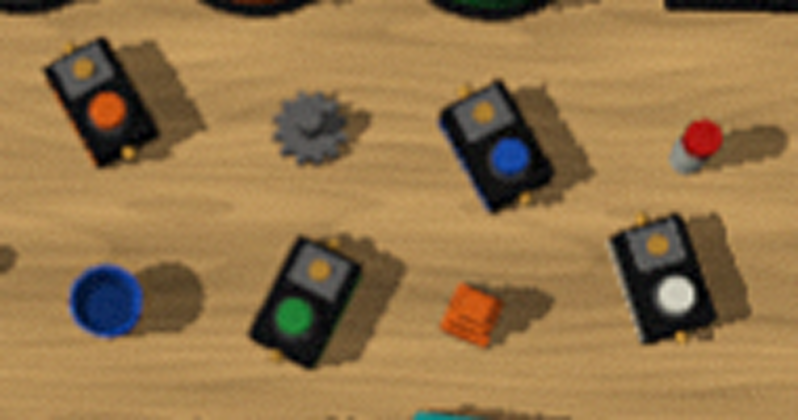

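View pics/sidec.png

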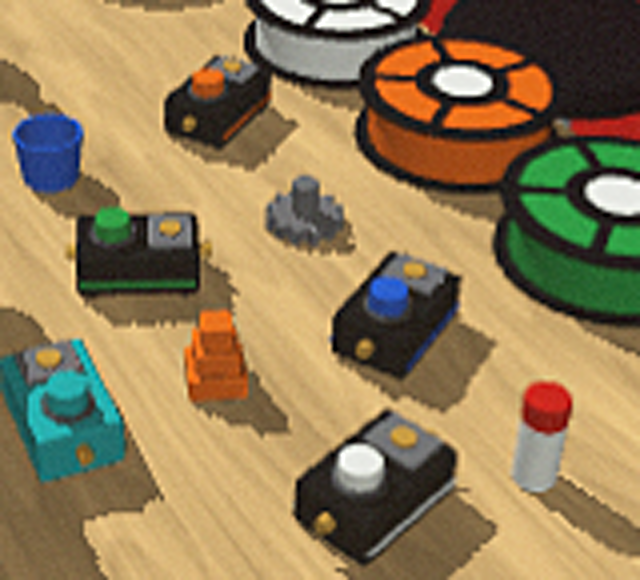

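Keys read from the top crop: orange (106,110), blue (510,157), white (676,295), green (293,316). From the side crop, cap top faces: orange (208,78), blue (390,288), white (360,457), green (113,217). The three target boxes are black, and each has a band matching its key. I'll triangulate these and check against depth.

```bash
cat > h.py <<'E'
import cv2,numpy as np,pickle
from scipy.spatial.transform import Rotation as R
def ray(c,u,v):
    f=192/np.tan(np.radians(c["fovy"])/2)
    K=np.array([[f,0,c["cx"]],[0,f,c["cy"]],[0,0,1]])
    p=cv2.undistortPoints(np.array([[[u,v]]],float),K,np.array([c["k1"],0,0,0,0]))[0,0]
    return R.from_quat(np.roll(c["attitude"],-1)).as_matrix()@np.array([p[0],p[1],1])
def atdepth(c,u,v):
    d=np.median(c["depth"][int(round(v))-1:int(round(v))+2,int(round(u))-1:int(round(u))+2])
    return c["eye"]+d*ray(c,u,v)
def atz(c,u,v,z):
    r=ray(c,u,v); return c["eye"]+r*(z-c["eye"][2])/r[2]
def tri(c1,p1,c2,p2):
    a,b=ray(c1,*p1),ray(c2,*p2)
    s,t=np.linalg.lstsq(np.c_[a,-b],c2["eye"]-c1["eye"],rcond=None)[0]
    x,y=c1["eye"]+s*a,c2["eye"]+t*b
    return (x+y)/2,np.linalg.norm(x-y)
E
python3 - <<'E'
from h import *
np.set_printoptions(precision=1,suppress=True)
T=pickle.load(open("top0.pkl","rb"));S=pickle.load(open("side0.pkl","rb"))
P=dict(orange=((106,110),(208,78)),blue=((510,157),(390,288)),white=((676,295),(360,457)),green=((293,316),(113,217)))
for k,(t,s) in P.items():
    t=((t[0]+.5)/4.2-.5+180,(t[1]+.5)/4.2-.5+120); s=((s[0]+.5)/4-.5+210,(s[1]+.5)/4-.5+145)
    x,e=tri(T,t,S,s); print(k,t,s,"tri",x,e,"| top depth",atdepth(T,*t),"side",atdepth(S,*s),"top@z63",atz(T,*t,63),"side@63",atz(S,*s,63))
print("table depth check",atdepth(T,270,270),atdepth(S,200,215))
# tall things by top depth
for n,(u,v) in dict(glue=(347,154),bottle=(113,184),tower=(293,194),spoolw=(184,95),spoolg=(297,97)).items(): print(n,atdepth(T,u,v))
E
```

```text
orange (204.85714285714286, 145.8095238095238) (261.625, 164.125) tri [636.5 220.9  56. ] 1.1726857449953192 | top depth [634.2 220.2  62.4] side [633.4 213.9  60.5] top@z63 [634.  220.1  63. ] side@63 [631.3 210.   63. ]
blue (301.04761904761904, 157.0) (307.125, 216.625) tri [ 600.2 -132.    59.6] 3.5262477001559245 | top depth [ 598.  -131.    61.7] side [ 600.8 -134.    61.3] top@z63 [ 597.7 -130.9   63. ] side@63 [ 599.4 -135.7   63. ]
white (340.57142857142856, 189.85714285714286) (299.625, 258.875) tri [ 480.3 -273.4   61.1] 2.0912711800655366 | top depth [ 479.2 -272.8   61.8] side [ 481.2 -273.8   61.4] top@z63 [ 479.  -272.5   63. ] side@63 [ 480.2 -275.2   63. ]
green (249.38095238095238, 194.85714285714283) (237.875, 198.875) tri [457.   53.8  58.3] 1.8471487342817896 | top depth [455.4  54.   62.6] side [456.9  51.4  60.1] top@z63 [455.3  54.   63. ] side@63 [455.2  47.6  63. ]
table depth check [191.3 -24.9   0.1] [340.8 107.4  -2. ]
glue [ 608.1 -295.4   78. ]
bottle [463.1 502.9 191.3]
tower [ 461.5 -101.9   60.6]
spoolw [830.5 306.8  63.7]
spoolg [ 828.1 -116.7   65. ]
```

Triangulation and depth agree to a few mm. Keys: orange ≈(634,219), blue ≈(599,−132), white ≈(480,−273), with tops at z≈62. I'll close the gripper, swing over at the current height, hover over orange and check.

```bash
python3 - <<'E'
from rig import bot
import cv2,numpy as np
np.set_printoptions(precision=2,suppress=True)
bot.move_gripper(0)
q=np.array(bot.read_state()["joint_positions"]); q[0]=np.arctan2(219,634)
bot.move_joints(q)
s=bot.read_state();print(s["clock"],s["ee_pos"],s["tool_rot"],s["ft_force"],s["grip_width"])
bot.move_to([634,219,150],s["tool_rot"])
bot.servo_line([634,219,100],speed=80)
s=bot.read_state();print(s["clock"],s["ee_pos"],s["ft_force"])
for n in("side","top"):
    c=bot.read_camera(n)["image"]; cv2.imwrite(f"pics/{n}1.png",c)
    if n=="side": cv2.imwrite("pics/side1c.png",cv2.resize(c[80:230,180:340],None,fx=4,fy=4,interpolation=cv2.INTER_CUBIC))
E
```

```text
2.475 [506.39 214.58 250.31] [ 0.69 -0.69 -0.14  0.14] [0.58 0.11 0.01] -0.039592456957554846
3.9417 [634.2  219.04 100.29] [ 0.28  0.2  -0.7 ]
```

View pics/side1c.png

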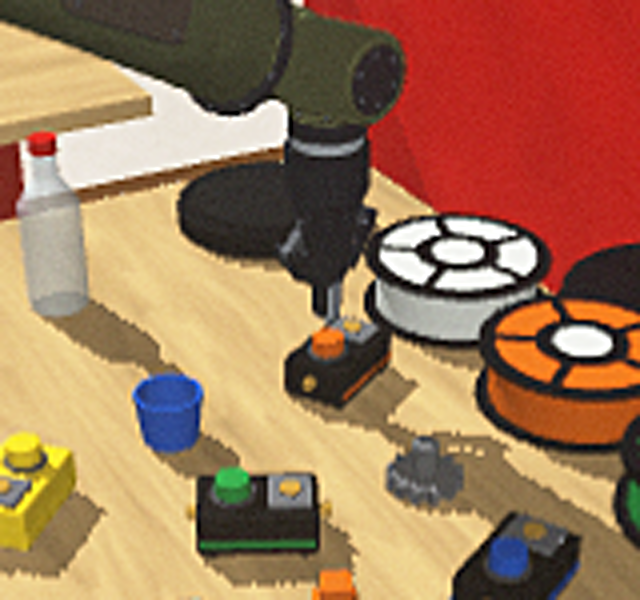

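The closed fingertips hang right above the orange key (tip at crop pixel 325,312; key at 327,340). Pressing slowly with a force stop.

```bash
cat > press.py <<'E'
from rig import bot
import numpy as np
np.set_printoptions(precision=2,suppress=True)
def press(x,y):
    f0=bot.read_state()["ft_force"]
    a=bot.servo_line([x,y,84],speed=60)
    t=bot.servo_line([x,y,74],speed=15,until_force=7)
    s=bot.read_state();print("mid",t,s["ee_pos"],s["ft_force"]-f0)
    if not t:
        t=bot.servo_line([x,y,66],speed=12,until_force=7.5)
    bot.dwell(0.3)
    s=bot.read_state();print("end",t,s["clock"],s["ee_pos"],s["ft_force"]-f0)
E
python3 - <<'E'
from press import *
press(634,219)
E
```

```text
mid False [634.14 219.03  74.17] [1.42 0.66 2.37]
end False 6.3917 [634.17 219.04  66.5 ] [-0.77  0.12  9.12]
```

The push reads 9 N with the tip at z≈47.5, so the stem is at its stop and we're well under 20 N. Retreating to look.

```bash
python3 - <<'E'
from press import *
import cv2
from h import atdepth
bot.servo_line([634,219,150],speed=100)
q=np.array(bot.read_state()["joint_positions"]); q[0]=np.arctan2(-132,599)
bot.move_joints(q)
s=bot.read_state();print(s["clock"],s["ee_pos"],s["ft_force"])
bot.move_to([599,-132,110],s["tool_rot"])
s=bot.read_state();print(s["clock"],s["ee_pos"],s["ft_force"])
S=bot.read_camera("side");T=bot.read_camera("top")
print("orange",atdepth(T,204.9,145.8),atdepth(T,206,146.5))
a=cv2.resize(S["image"][100:250,220:360],None,fx=4,fy=4,interpolation=cv2.INTER_CUBIC);cv2.imwrite("pics/side2c.png",a)
E
```

```text
8.625 [ 661.82 -106.94  149.05] [0.35 0.81 0.12]
9.0333 [ 598.95 -131.09  110.11] [ 0.07  0.03 -0.35]
orange [636.45 221.1   54.47] [634.33 217.16  52.75]
```

View pics/side2c.png

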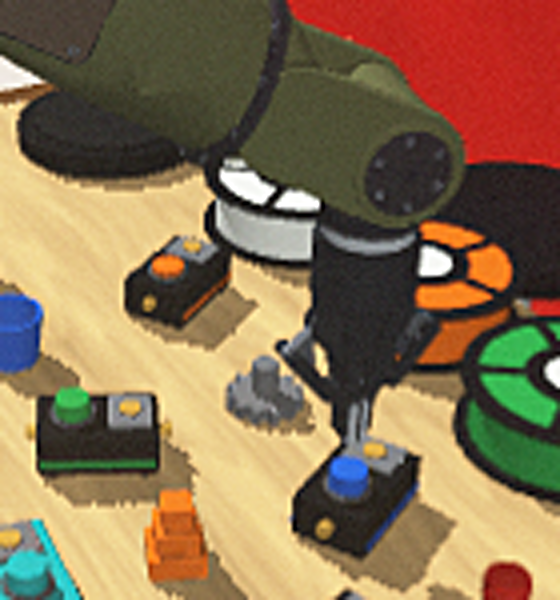

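The orange key at crop (168,266) is visibly down, its cap now at z≈53, and the feeder hasn't moved. The fingertip at (355,440) is over the blue key at (350,465). Next I press blue, then move to white.

```bash
python3 - <<'E'
from press import *
import cv2
from h import atdepth
press(599,-132)
bot.servo_line([599,-132,150],speed=100)
q=np.array(bot.read_state()["joint_positions"]); q[0]=np.arctan2(-273,480)
bot.move_joints(q)
s=bot.read_state();print(s["clock"],s["ee_pos"],s["ft_force"])
bot.move_to([480,-273,110],s["tool_rot"])
s=bot.read_state();print(s["clock"],s["ee_pos"],s["ft_force"])
S=bot.read_camera("side");T=bot.read_camera("top")
print("orange",atdepth(T,205,145.8),"blue",atdepth(T,301,157))
a=cv2.resize(S["image"][130:280,230:370],None,fx=4,fy=4,interpolation=cv2.INTER_CUBIC);cv2.imwrite("pics/side3c.png",a)
E
```

```text
mid False [ 599.12 -132.05   74.12] [ 1.92 -1.67  1.5 ]
end False 11.65 [ 599.18 -132.07   66.44] [ 0.03 -0.21  7.94]
13.2833 [ 549.74 -270.84  148.65] [-0.62  0.27 -1.03]
13.7 [ 480.16 -272.17  109.97] [-0.32  0.11  0.97]
orange [636.64 220.81  53.84] blue [ 599.81 -131.61   54.69]
```

View pics/side3c.png

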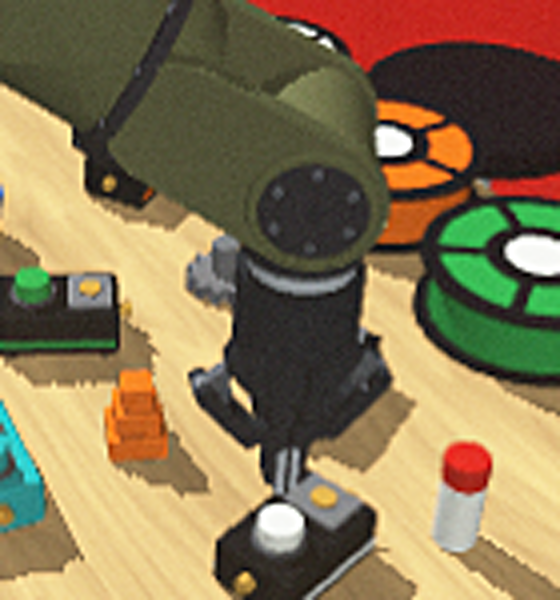

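The blue key's depth is now z≈54.7, and it pushed back with 7.9 N (full stop). The fingertip at (287,490) is over the white key at (281,520). Pressing white.

```bash
python3 - <<'E'
from press import *
import cv2,pickle
from h import atdepth
press(480,-273)
bot.servo_line([480,-273,230],speed=120)
q=np.array(bot.read_state()["joint_positions"]); q[0]=-1.2
bot.move_joints(q)
s=bot.read_state();print(s["clock"],s["ee_pos"],s["ft_force"])
T0=pickle.load(open("top0.pkl","rb"))
S=bot.read_camera("side");T=bot.read_camera("top")
for k,p in dict(orange=(205,145.8),blue=(301,157),white=(340.6,189.9),green=(249.4,194.9)).items(): print(k,atdepth(T0,*p),atdepth(T,*p))
for n,c in (("top4",T["image"][110:220,180:370]),("side4",S["image"][130:290,200:370])):
    cv2.imwrite(f"pics/{n}.png",cv2.resize(c,None,fx=3.7,fy=3.7,interpolation=cv2.INTER_CUBIC))
E
```

```text
mid False [ 480.09 -273.07   74.12] [1.49 0.3  1.39]
end False 16.3167 [ 480.16 -273.1    66.33] [-0.35 -0.85  7.08]
19.1 [ 234.54 -499.61  229.21] [-0.28  0.49  0.21]
orange [634.2  219.68  62.37] [636.45 220.72  54.5 ]
blue [ 597.98 -130.82   61.75] [ 600.62 -131.96   51.6 ]
white [ 479.05 -272.87   61.78] [ 480.44 -274.53   53.96]
green [455.26  53.9   62.56] [455.06  53.88  63.79]
```

View pics/top4.png

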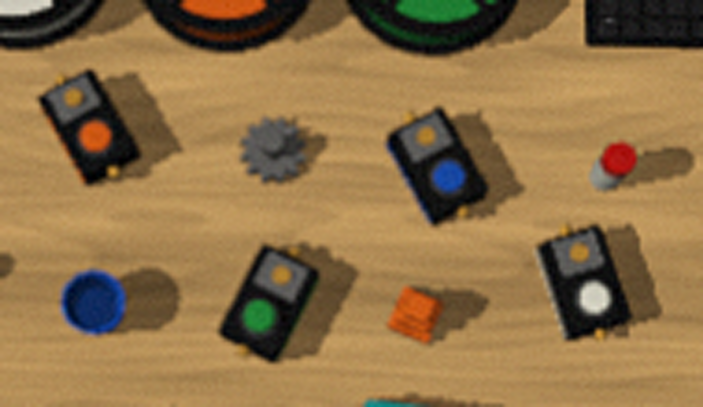

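View pics/side4.png

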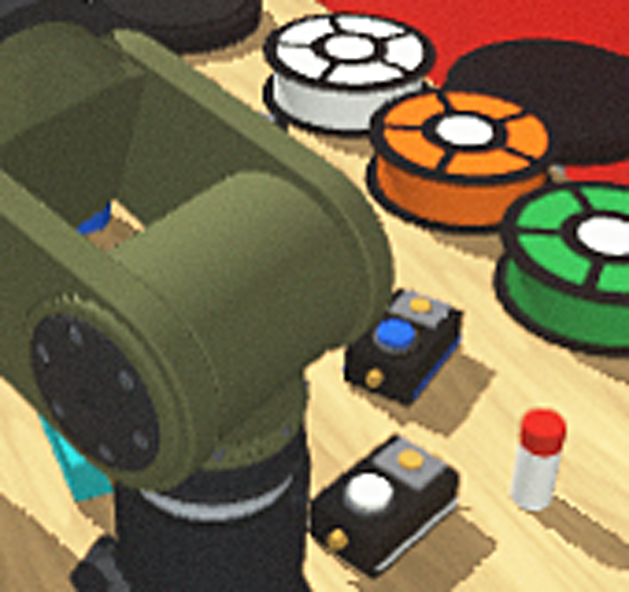

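Blue (395,335) and white (368,492) stand flat near their feeder tops in the side view. In the top view the feeders and parts are where they were, and green is still up. The arm is clear, so I'm handing in.

```bash
python3 - <<'E'
from rig import bot
print(bot.finish_job(), bot.read_state()["clock"])
E
```

```text
the job is handed in; nothing more can be done
the job is handed in; nothing more can be done
```

I pressed the orange, blue and white keys in that order with the closed fingertips, and all three stayed down. I handed the job in with the clock at about 19 s of the 48 s allowed; no verdict is given.

| Key | Push at the bottom | Cap height before → after (top camera depth) |
|---|---|---|
| Orange | about 9.1 N | 62 → 54 mm |
| Blue | about 7.9 N | 62 → 52 mm |
| White | about 7.1 N | 62 → 54 mm |
| Green (not pressed) | none | about 63 → 64 mm, still up |

- **Key travel:** each push ended at least twice the 3 N the stem needs to move, so the stems should be at their stops. The depth readings scatter by 2–3 mm (blue read 54.7, then 51.6), so they only back this up.
- **Other things:** in the final top view the feeders, tower, pot, gear and glue stick look unmoved. I did not re-check the scraper or bottle in a final picture, but the arm never worked near either one.
- **Position check:** the two cameras first put the orange key's position 7 to 10 mm apart. I used the top view, and the fingertips came down on the key.

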